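Stopper the mixing jar and lock it onto the shaker hub

TASK

Put the stopper fully into the mouth of the mixing jar while the jar still hangs in its wooden stand, and let go of it. Then lift the jar by its square neck, push its keyed stem into the shaker's hub, turning until the key slips into the slot, and keep pushing down against the spring until the jar sits flush on the hub. Finish still gripping the jar and holding it pressed fully home; leave the other things on the bench where they are.

Things in the scene. Friction and masses are not known exactly. Their poses are not given: they have to be found in the camera images.
- stopper: Dark rubber stopper standing on its narrow end on the bench, 45 g. Tapered plug 20 mm diameter at the foot, 27 mm at 22 mm height; flange 36 mm diameter from 22 to 26 mm; round knob 18 mm diameter from 26 to 48 mm, to grip. Origin: centre of the foot; z up its axis. Fully in when the flange rests on the jar's rim, origin 22 mm below jar_mouth.
- jar: White jar, 0.25 to 0.45 kg, on a steel stem. Origin: the stem's tip; z up. Stem 20 mm diameter, z 0 to 40 mm, nose tapered to 12 mm over the first 5 mm. Round body 60 mm diameter, z 40 to 86 mm, shoulder up to 98 mm. A white rib 6 mm wide, 5 mm proud on the body's +x side lies right above the key. Starts upright in the stand, body underside on the stand's top, stem in its hole.
- jar_key (a point): Lower end of the stem's key, outer edge (jar x 15 mm, z 12 mm). Key 6 mm wide, out along the jar's +x to 15 mm from the axis, z 12 to 40 mm: the 12 mm of plain stem below it enters the bore at any angle.
- jar_neck (a point): Where to grip the jar: on the axis at jar z 122 mm. Square neck 44 by 44 mm, flats facing the jar's x and y, z 98 to 140 mm. Gripped here, the stopper clears the palm.
- jar_mouth (a point): Centre of the jar's open mouth, at the rim of the square neck (jar z 140 mm). Round hole 31 mm diameter, 42 mm deep.
- stand: Plywood block 110 by 110 by 55 mm, fixed to the bench, with an upright through hole 37 mm diameter in its middle in which the jar's stem hangs. Origin: centre of its underside.
- shaker: Grey rotary shaker housing 150 by 150 by 50 mm, fixed to the bench, with the steel hub standing up from its middle. Origin: centre of its underside.
- hub: Steel drive hub, round, 60 mm diameter, its top face 80 mm above the bench, 30 mm above the housing. Origin: centre of the bore's mouth in the top face; z up, +x towards the slot. Bore 22.6 mm diameter, 40 mm deep with the spring pressed. Turns only stiffly (0.6 N m). Fully home: jar body's underside on this face, jar's origin 40 mm below this origin, the jar's +x along the hub's +x.
- hub_slot (a point): Outer end of the keyway slot at the top face (hub x 17 mm). Slot 9 mm wide, from the bore out along the hub's +x to 17 mm from the axis, open at the top and along the whole depth.
- ejector (a joint): Spring-loaded ejector pin at the bottom of the bore, in m pressed down. 0 at rest, its top 30 mm below the mouth; about 0.010 with the jar fully home. It starts at 5.6 N and pushes up with 12.6 N at 10 mm (700 N/m), more than the jar's weight, so the jar rises again if not held down.
- sticks: Bystander: clear pot 72 mm wide with wooden stirring sticks, 145 mm high. Origin: centre of the underside.
- cup: Bystander: clear casting cup 70 mm wide, 70 mm high, with set plaster in it. Origin: centre of the underside.
- keepsake: Bystander: open wooden box 80 by 80 by 40 mm. Origin: centre of the underside.
Things that resemble listed ones, but are neither listed nor needed, are in the scene too. What is shaped like the jar but green or orange is not meant.

How it is judged:
By the outcome, as a careful person would: the job done as asked, in the order asked, and still so for the second after the job is handed in, while the arm keeps its last pose, push and grip.
It also fails if it takes over 54 s, if anything falls off the work surface, if the arm or the gripper's body presses on something with over 40 N, if the wrist force passes 120 N, or if a joint passes its speed limit or range.

ROBOT

A 6-joint arm with a two-finger parallel gripper is mounted at the origin on the work surface. World frame = base frame: x ahead of the robot, y to its left, z up, the work surface at z = 0. Lengths are in m, angles in rad, forces in N, time in s.
With the tool pointing down it reaches from about 0.375 to 0.9 m from the base axis. Payload 3.1 kg.
Tool frame: the origin (TCP) lies on the centre line of the jaws, within the pads' length; the fingertips stand 19 mm ahead of it and the grasp point (between the pads) is the TCP; z points along the fingers, y is the direction in which the jaws open and shut (so a half turn about z gives the same grasp; the last joint's range is limited). The gripper opens to 85 mm and grips with 20 to 120 N. Pads are 22 mm wide; open, the fingers measure 114 mm over their backs; the gripper's body (76 mm by 85 mm) begins 54 mm behind the grasp point. The pads swing forward as they close: fully open they stand 13 mm farther back than shut.
Start: joints at [-1.504, 0.527, 1.433, -0, 1.181, -0.178], TCP at [0.152, -0.606, 0.25] pointing down, gripper open.
Joint ranges: [-3.08, 3.08], [-0.75, 2.2], [0.22, 2.44], [-1.43, 4.57], [0, 2.65], [-2.85, 2.85]. Speed limits (rad/s): [2.79, 2.79, 3.14, 3.14, 3.14, 3.14].

INTERFACE

Orientations are given as a unit quaternion [x, y, z, w].
In Python, from station import manip, imaging, workorder gives the robot as it stands.
- The arm moves only by the shell command python3 -m creep 'ROWS' [FORCE]. ROWS is a JSON object of lists of equal length, an entry for each row: "claw": the finger opening in cm, from 0 to 8.54; "dp": the shift along the tool's x, y, z in cm, a list of three; "roll": the turn about the tool's z in rad. In form: {"claw": [claw, ...], "dp": [[dx, dy, dz], ...], "roll": [roll, ...]}. A call has 1 to 12 rows; each row is the pose to reach, as a shift and turn from the pose commanded when the call began, along the tool's axes at that moment; what a row does not reach only later rows make up. A row lasts 1/10 s, in which the tool goes at most 50 mm and 8.59 degrees, less where a joint would pass 70% of its speed; a pose out of reach is approached as far as the arm can. A call with a gripper value outside its range is refused whole. The fingers move at their own pace and stop on an object; FORCE is the grip in N (left out, the last holds). Time passes only in rows, so rows that repeat a pose let the fingers close. It gives the time, the measured TCP pose, the force and the opening at its end, in the units of the state.
- manip.sense(): the state, without advancing time (a new reading comes with each control period).
- imaging.snapshot(name): name is "scene" or "top" or "wrist"; returns a dict with "image" (480x640x3 uint8, red, green, blue), "z_map" (480x640 float32, m along the optical axis (not along the pixel's ray), 0 where there is no reading), "vfov" (degrees; the focal length in pixels is half the picture's height over the tangent of half this angle, whatever the lens; pixels are square), "cx", "cy" (the principal point, pixels), "R" (3x3) and "t" (3): a world point X has camera coordinates R X + t. Camera axes: x right, y down, z forward; pixel columns grow to the right and rows downward; lengths in m; the calibration is good to about 2 mm. A picture is of the moment at which its call begins.
- workorder.sign_off(): hands the job in, once; it reports no verdict.
The state is a dict: "t": time; "q": joint angles; "qd": joint speeds; "tau": joint torques, N m; "tcp_pos": TCP position; "tool_rot": TCP orientation; "force": force on the tool from outside, world axes, zero at the start; "ft_torque": the same for the moment, N m; "finger_gap": opening from 0.0 (shut) to 1.0 (fully open).
Only numpy, scipy, OpenCV 4.12 (cv2) and the standard library are available. Lean on these libraries where they do the work, as an engineer would, in place of code of your own. Each camera call takes 0.05 s, during which the arm holds its last target.

## Working session

There is one attempt and no reset: what is moved stays moved. The work goes in short steps, Python scripts to look and compute and a shell command to move; the robot and the scene stay as the last step left them, time stands still between calls to the robot, and variables do not carry over. Pictures are saved under pics/ and viewed, and the job is handed in when it is done.

```bash
ls; mkdir -p pics
cat > h.py <<'E'
import numpy as np, cv2
from station import manip, imaging, workorder
def snap(n,f=None):
    s=imaging.snapshot(n)
    s['f']=240/np.tan(np.radians(s['vfov'])/2)
    s['R']=np.array(s['R']);s['t']=np.array(s['t'])
    if f: cv2.imwrite('pics/'+f,s['image'][:,:,::-1]); np.save('pics/'+f+'.npy',s,allow_pickle=True)
    return s
def ray(s,u,v):
    d=s['R'].T@np.array([(u-s['cx'])/s['f'],(v-s['cy'])/s['f'],1]); o=-s['R'].T@s['t']; return o,d
def onz(s,u,v,z):
    o,d=ray(s,u,v); return o+d*(z-o[2])/d[2]
def proj(s,X):
    c=s['R']@np.array(X)+s['t']; return s['cx']+s['f']*c[0]/c[2], s['cy']+s['f']*c[1]/c[2]
def pts(s):
    v,u=np.mgrid[0:480,0:640]; z=s['z_map']; 
    c=np.stack([(u-s['cx'])/s['f']*z,(v-s['cy'])/s['f']*z,z],-1)
    return (c-s['t'])@s['R']
def load(f): return np.load('pics/'+f+'.npy',allow_pickle=True).item()
E
python3 - <<'E'
from h import *
for n in ['scene','top','wrist']:
    s=snap(n,n+'0.png'); print(n,s['vfov'],s['cx'],s['cy'],-s['R'].T@s['t'])
print(manip.sense())
E
```

```text
pics
scene 52.899808756847555 319.4381215726144 243.231497759291 [0.91895713 0.24789711 0.83511985]
top 55.06464619524319 322.9341425446212 243.05500645453026 [ 0.36343153 -0.05005373  0.93752442]
wrist 59.016291133705145 317.59939165464715 239.7825201538787 [ 0.21598702 -0.58936939  0.37454144]
{'t': 0.15, 'q': array([-1.50452065e+00,  5.28285559e-01,  1.43358127e+00, -9.38545599e-06,
        1.18139634e+00, -1.78506282e-01]), 'qd': array([-2.11476370e-05, -3.30263264e-03, -1.06642354e-03,  5.93164769e-04,
       -6.31824272e-04, -1.19802443e-03]), 'tau': array([ 5.71413166e-04, -4.42743123e+01, -1.78276187e+01, -2.34846548e-04,
        5.60742905e-03, -2.98939668e-06]), 'tcp_pos': array([ 0.15145409, -0.60585402,  0.24954665]), 'tool_rot': array([ 9.92519005e-01,  1.22087376e-01,  4.25130968e-05, -8.34187230e-04]), 'force': array([ 0.00971333,  0.33955701, -0.86249792]), 'ft_torque': array([-0.01915818, -0.05546617,  0.01205131]), 'finger_gap': 1.0019760876315902}
```

View pics/scene0.png

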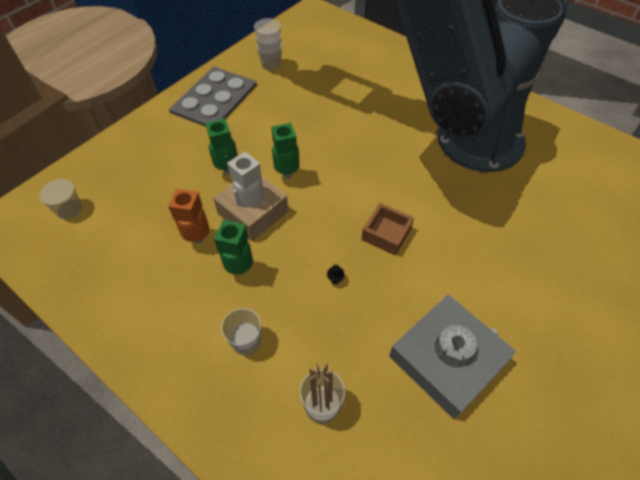

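View pics/top0.png

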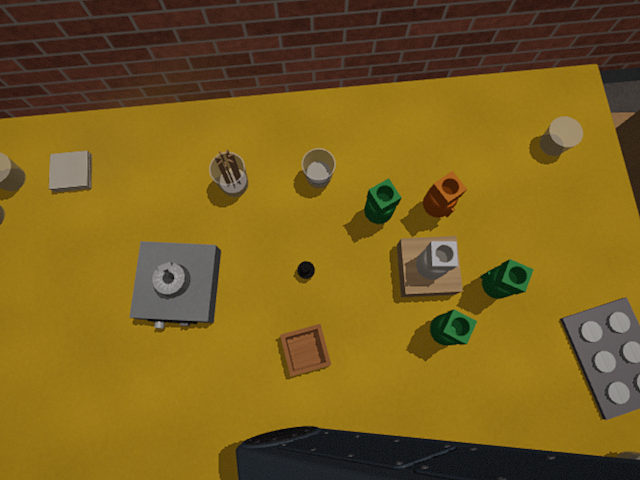

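View pics/wrist0.png

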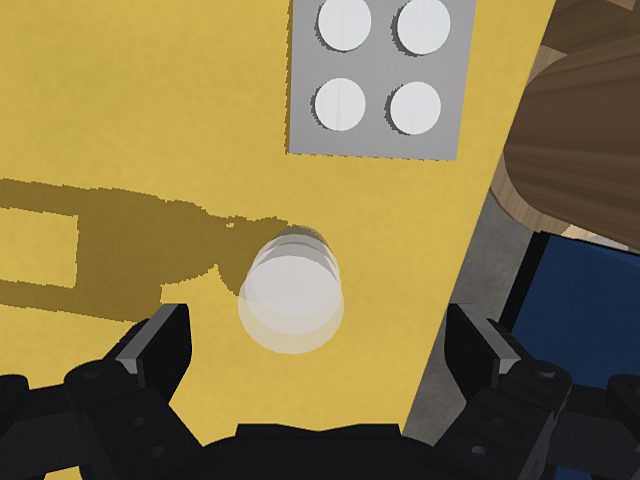

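Run:
```python
from h import *
t=load('top0.png');s=load('scene0.png')
a=t['image'][225:325,370:550];b=t['image'][235:335,110:240+50]
cv2.imwrite('pics/ctop.png',np.vstack([cv2.resize(a,(720,400),interpolation=2)[:300],cv2.resize(b,(720,400),interpolation=2)[:300]])[:,:,::-1][:600])
a=s['image'][140:240,170:310];b=s['image'][290:420,385:525]; c=s['image'][250:300,300:370]
cv2.imwrite('pics/cscene.png',np.hstack([cv2.resize(a,None,fx=2.8,fy=2.8)[:280,:390],cv2.resize(b,None,fx=2.8,fy=2.8)[:280,:390]])[:,:,::-1])
for n,v in [('t',t),('s',s)]:
    P=pts(v)
    for nm,uv in [('jar',(444,255)),('stand',(410,270)),('hub',(157,279)),('house',(205,300)),('stop',(306,270))] if n=='t' else [('jar',(245,162)),('stand',(260,222)),('hub',(445,345)),('house',(480,380)),('stop',(336,273))]:
        print(n,nm,P[uv[1],uv[0]].round(4))
    hsv=cv2.cvtColor(v['image'],cv2.COLOR_RGB2HSV)
    m=(v['image'].max(2)<45).astype(np.uint8)
    k,l,st,c=cv2.connectedComponentsWithStats(m)
    for i in range(1,k):
        if 40<st[i][4]<900: print(n,'dark',st[i],c[i])
```

```text
t jar [ 0.5153 -0.2886  0.113 ]
t stand [ 0.5035 -0.235   0.054 ]
t hub [0.5316 0.2463 0.0796]
t house [0.4867 0.1651 0.0511]
t stop [ 0.5258 -0.0335  0.0464]
t dark [600  67  40  17 493] [620.38336714  74.90669371]
t dark [377 186  16  13 114] [385.5877193  190.74561404]
t dark [365 191  35  33 437] [377.41418764 210.72768879]
t dark [480 260  44  39 623] [497.45425361 283.30979133]
t dark [298 262  16  17 220] [305.53636364 269.73181818]
t dark [511 267  15  17 157] [519.01273885 274.02547771]
t dark [431 310  33  35 407] [441.67076167 330.41277641]
t dark [147 319  50   6 111] [173.33333333 320.90990991]
t dark [455 318  14  17 115] [463.40869565 325.26956522]
t dark [560 319  45 100 221] [583.00452489 369.59728507]
s jar [ 0.4992 -0.2875  0.1428]
s stand [ 0.5387 -0.2251  0.0399]
s hub [0.5507 0.2105 0.081 ]
s house [0.5527 0.2852 0.0512]
s stop [ 0.5361 -0.0285  0.0404]
s dark [503   0  56  20 861] [532.50406504   7.84320557]
s dark [150  41  16  49 194] [157.56185567  64.36082474]
s dark [238 232   9  22  73] [242.43835616 241.95890411]
s dark [328 266  16  18 194] [335.39175258 274.18556701]
s dark [  0 461  16  19 163] [  5.15337423 472.43558282]
```

```bash
python3 -c "
import cv2
print(cv2.imread('pics/ctop.png').shape)"
```

```text
(600, 720, 3)
```

View pics/ctop.png

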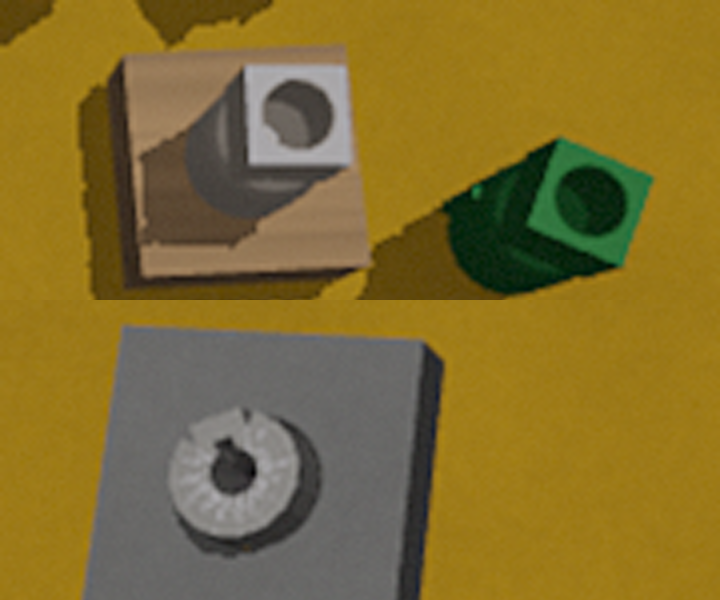

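View pics/cscene.png

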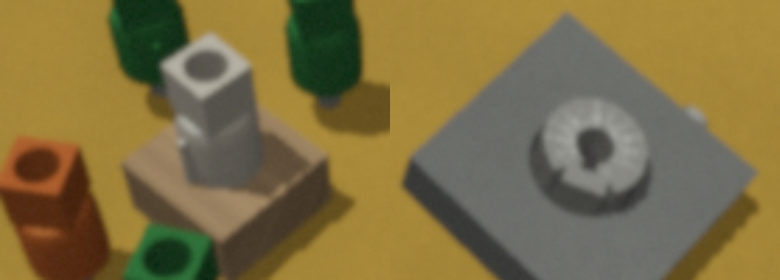

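Run:
```python
from h import *
t=load('top0.png');s=load('scene0.png')
P=proj(s,[0.512,-0.277,0.12])
for d in [(1,0),(0,1),(-1,0),(0,-1)]: print(d,np.array(proj(s,[0.512+.03*d[0],-.277+.03*d[1],.12]))-P)
# stopper two-view
from numpy.linalg import lstsq
def tri(obs):
    A=np.zeros((3,3));b=np.zeros(3)
    for v,u,w in obs:
        o,d=ray(v,u,w);d/=np.linalg.norm(d);M=np.eye(3)-np.outer(d,d);A+=M;b+=M@o
    X=np.linalg.solve(A,b); return X,[np.array(proj(v,X))-[u,w] for v,u,w in obs]
print(tri([(t,305.5,269.7),(s,335.4,274.2)]))
print('mouth',tri([(t,370+297/4,225+115/4),(s,170+205/2.8,140+65/2.8)]))
print('bore',tri([(t,110+234/4,235+170/4),(s,385+204/2.8,290+145/2.8)]))
print('slot',onz(t,110+226/4,235+143/4,.08),onz(t,110+234/4,235+170/4,.08))
w=load('wrist0.png')
print(w['R'].round(3))
```

```text
(1, 0) [-10.72536231   8.93171997]
(0, 1) [11.02185759  7.21912817]
(-1, 0) [10.43770296 -8.69216697]
(0, -1) [-10.77656283  -7.0584643 ]
(array([ 0.53089808, -0.0327515 ,  0.02425925]), [array([ 0.28531995, -0.20023843]), array([0.35354408, 0.0673125 ])])
mouth (array([ 0.51033939, -0.27825709,  0.15417515]), [array([ 0.38014242, -0.30087858]), array([0.4173798 , 0.13687087])])
bore (array([0.53210546, 0.22420779, 0.08060999]), [array([ 0.10102607, -0.05273457]), array([0.12733859, 0.01557382])])
slot [0.54544742 0.2280256  0.08      ] [0.53214462 0.22459466 0.08      ]
[[ 0.243 -0.97  -0.002]
 [-0.937 -0.235  0.26 ]
 [-0.253 -0.061 -0.966]]
```

Run:
```python
from h import *
w=load('wrist0.png')
T=manip.sense()
p=T['tcp_pos']; print(proj(w,p),proj(w,p-[0,0,.1]))
# viewing: where is ground at centre
print(onz(w,320,240,0)-p, onz(w,320,60,0)-p)
```

```text
(np.float64(319.35387712958794), np.float64(337.5103934760674)) (np.float64(319.0107027792892), np.float64(250.26864327609312))
[-0.03317413 -0.00944639 -0.24954665] [ 0.1152423   0.02796569 -0.24954665]
```

```bash
python3 -m creep '{"claw":[8.5,8.5,8.5,8.5,8.5,8.5,8.5,8.5,8.5,8.5,8.5,8.5],"dp":[[4,-2,0],[8,-4,0],[12,-6,-1],[16,-9,-2],[20,-11,-3],[24,-13,-3],[28,-15,-3],[32,-17,-3],[36,-19.5,-3],[40,-21.5,-3],[42.7,-23.1,-3],[42.7,-23.1,-3]],"roll":[0,0.05,0.1,0.15,0.2,0.244,0.244,0.244,0.244,0.244,0.244,0.244]}'
python3 - <<'E'
from h import *
w=snap('wrist','w1.png'); T=manip.sense();print(T['t'],T['tcp_pos'],T['tool_rot'],T['q'])
E
```

```text
t: 1.35
tcp_pos: [0.5121, -0.2754, 0.28]
tool_rot: [1.0, 0.003, 0.0, -0.001]
force: [-0.1, 0.4, -0.4]
finger_gap: 0.992
1.4 [ 0.51068565 -0.27702078  0.27993705] [ 9.99997197e-01  2.33956927e-03 -3.31073108e-04 -1.48519156e-04] [-6.89170619e-01  4.35183778e-01  1.51097577e+00 -2.07867199e-04
  1.19613257e+00  8.77022704e-01]
```

View pics/w1.png

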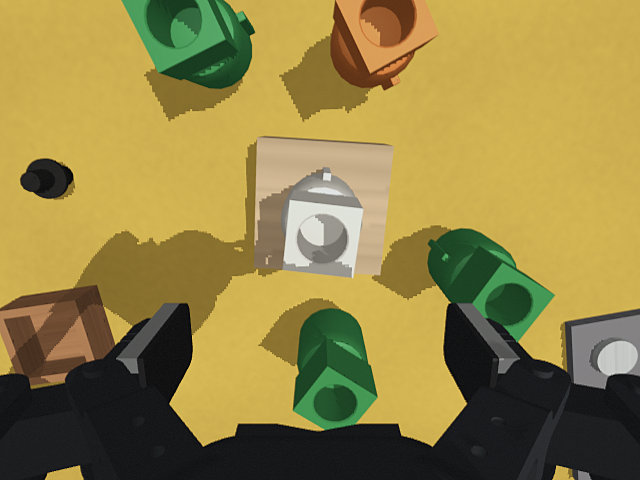

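Run:
```python
from h import *
w=load('w1.png')
P=pts(w); im=w['image']
c=im[150:290,240:400]; cv2.imwrite('pics/c1.png',cv2.resize(c,(640,560),interpolation=2)[:,:,::-1])
m=(abs(P[...,2]-.155)<.006)&(w['z_map']>0)
m[:, :270]=0;m[:,380:]=0;m[:180]=0;m[290:]=0
print(m.sum(),np.median(P[m],0))
cs,_=cv2.findContours(m.astype(np.uint8),cv2.RETR_EXTERNAL,cv2.CHAIN_APPROX_NONE)
k=max(cs,key=cv2.contourArea)[:,0]
g=np.array([onz(w,u,v,.155)[:2] for u,v in k])
print(cv2.minAreaRect((g*1000).astype(np.float32)))
# all tall things in the depth map: list by colour
hsv=cv2.cvtColor(im,cv2.COLOR_RGB2HSV)
for nm,mm in [('green',(hsv[...,0]>45)&(hsv[...,0]<90)&(hsv[...,1]>90)),('orange',(hsv[...,0]<15)&(hsv[...,1]>150))]:
    n,l,st,_=cv2.connectedComponentsWithStats(mm.astype(np.uint8))
    for i in range(1,n):
        if st[i][4]>1000:
            q=P[(l==i)&(w['z_map']>0)]; zt=np.percentile(q[:,2],97); tq=q[q[:,2]>zt-.01]
            print(nm,st[i][:4],zt.round(3),tq[:,:2].mean(0).round(3),q[:,:2].min(0).round(3),q[:,:2].max(0).round(3))
```

```text
3468 [ 0.51295368 -0.27706887  0.15640304]
((512.4134521484375, -276.9216003417969), (44.249732971191406, 45.6622200012207), 83.58296966552734)
green [122   0 133  89] 0.142 [ 0.628 -0.192] [ 0.607 -0.224] [ 0.659 -0.131]
green [428 229 127 114] 0.142 [ 0.469 -0.403] [ 0.362 -0.516] [ 0.525 -0.318]
green [293 309  84 122] 0.142 [ 0.392 -0.287] [ 0.258 -0.34 ] [ 0.524 -0.258]
orange [359   0  58  48] 0.141 [ 0.635 -0.32 ] [ 0.622 -0.329] [ 0.655 -0.297]
orange [331   2 102  88] 0.138 [ 0.628 -0.295] [ 0.607 -0.373] [ 0.653 -0.283]
```

View pics/c1.png

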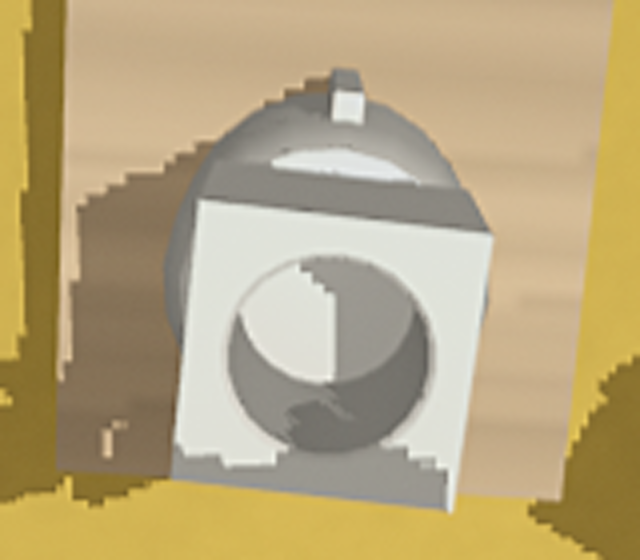

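```bash
python3 -m creep '{"claw":[8.5,8.5,8.5,8.5,8.5,8.5,8.5,8.5],"dp":[[0.3,-4,0],[0.6,-9,0],[1,-14,0],[1.4,-19,1.5],[2,-23,3],[2,-24.3,4],[2,-24.3,5],[2,-24.3,5]],"roll":[0,0,0,0,0,0,0,0]}'
python3 - <<'E'
from h import *
w=snap('wrist','w2.png'); T=manip.sense();print(T['t'],T['tcp_pos'],T['tool_rot'],T['q'])
P=pts(w); im=w['image']
m=(P[...,2]>.015)&(w['z_map']>0)&(im.max(2)<75)
m[350:]=0
n,l,st,c=cv2.connectedComponentsWithStats(m.astype(np.uint8))
for i in range(1,n):
    if st[i][4]>200:
        q=P[l==i]; print(st[i],c[i].round(1)); 
        top=q[q[:,2]>.045]; print('knob',len(top),top.mean(0) if len(top) else 0, (top.min(0)+top.max(0))/2 if len(top) else 0)
E
```

```text
t: 2.2
tcp_pos: [0.5287, -0.037, 0.229]
tool_rot: [1.0, 0.0, -0.001, 0.0]
force: [-0.0, 0.5, -0.3]
finger_gap: 0.994
2.25 [ 0.52939557 -0.03756202  0.22975176] [ 9.99999665e-01 -5.12162431e-04 -5.89804543e-04  2.42970760e-04] [-2.81112200e-01  4.28793915e-01  1.69020299e+00 -9.29300683e-04
  1.02359484e+00  1.29119236e+00]
[ 501    0  120  107 8817] [559.9  59.8]
knob 8689 [ 0.62978459 -0.16979339  0.10024157] [ 0.6354298  -0.18267949  0.0938468 ]
[624   2  16  62 700] [633.2  33.7]
knob 700 [ 0.64196142 -0.20406685  0.1076436 ] [ 0.63948775 -0.20033625  0.11187439]
[  62  123   28  197 4363] [ 74.3 217.2]
knob 861 [0.52378834 0.15115254 0.04812621] [0.52174089 0.15123474 0.04884306]
[ 290  186   45   45 1598] [312.2 207.7]
knob 443 [ 0.53279139 -0.03230691  0.04917987] [ 0.5325928  -0.03229624  0.0482047 ]
[ 143  303   50   47 1384] [173.6 331.5]
knob 1384 [0.53596306 0.00633678 0.23905191] [0.53181093 0.00687864 0.24172956]
[ 444  304   49   46 1356] [461.7 331.7]
knob 1356 [ 0.53610225 -0.07899029  0.23935888] [ 0.53235359 -0.07954517  0.24130617]
[112 318  39  32 342] [130.7 334.7]
knob 342 [0.53685399 0.01761671 0.24272314] [0.53828785 0.01626674 0.24394256]
[486 319  38  31 328] [504.9 335.2]
knob 328 [ 0.53686362 -0.09036962  0.2429467 ] [ 0.53841939 -0.08873643  0.24443955]
```

View pics/w2.png

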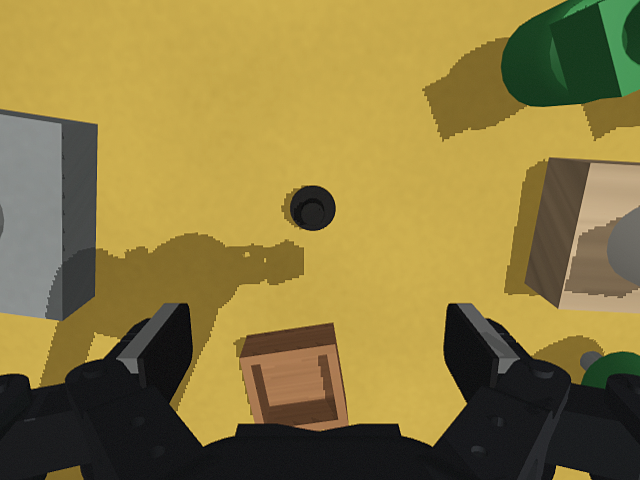

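```bash
python3 -m creep '{"claw":[8,7,6,5,5,5],"dp":[[0.2,-0.3,4],[0.3,-0.4,8],[0.3,-0.4,11],[0.3,-0.4,13],[0.3,-0.4,14],[0.3,-0.4,14]],"roll":[0,0,0,0,0,0]}'
python3 - <<'E'
from h import *
w=snap('wrist','w3.png'); T=manip.sense();print(T['t'],T['tcp_pos'],T['tool_rot'],T['finger_gap'])
P=pts(w); im=w['image']
print(proj(w,T['tcp_pos']),proj(w,[.5325,-.0335,.048]),proj(w,T['tcp_pos']-[0,0,.04]))
E
```

```text
t: 2.85
tcp_pos: [0.5325, -0.0332, 0.0895]
tool_rot: [1.0, -0.001, -0.001, -0.0]
force: [0.2, 0.1, 0.3]
finger_gap: 0.583
2.9 [ 0.53306646 -0.03303077  0.0904843 ] [ 9.99999863e-01 -4.65877629e-04  2.00640874e-04  1.26788398e-04] 0.5876950485559141
(np.float64(319.1498834092873), np.float64(336.62000091933317)) (np.float64(319.9175536984274), np.float64(289.08568148782126)) (np.float64(318.81675042142217), np.float64(290.05123582859324))
```

View pics/w3.png

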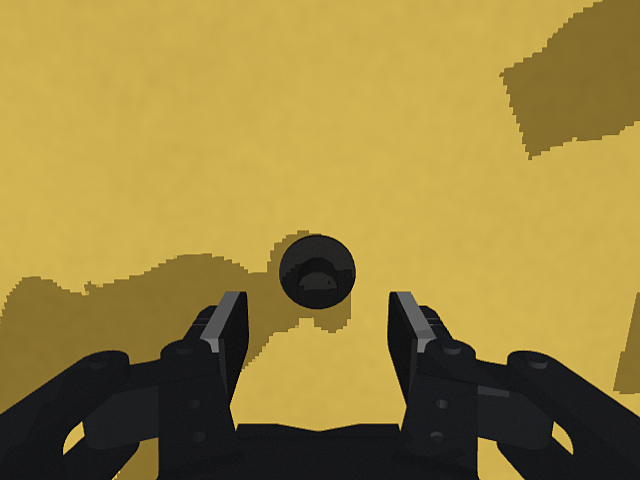

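```bash
python3 -m creep '{"claw":[5,5,5,3,1.5,1,1,1,1,1],"dp":[[0,0,2],[0,0,4.2],[0,0,4.2],[0,0,4.2],[0,0,4.2],[0,0,4.2],[0,0,4.2],[0,0,4.2],[0,0,4.2],[0,0,4.2]],"roll":[0,0,0,0,0,0,0,0,0,0]}' 40
python3 - <<'E'
from h import *
w=snap('wrist','w4.png'); T=manip.sense();print(T['t'],T['tcp_pos'],T['tool_rot'],T['finger_gap'],T['force'])
E
```

```text
t: 3.9
tcp_pos: [0.5337, -0.0321, 0.0498]
tool_rot: [1.0, 0.001, 0.002, 0.0]
force: [0.4, -0.3, 6.7]
finger_gap: 0.185
3.95 [ 0.53375036 -0.03207182  0.04985225] [9.99998488e-01 5.19365898e-04 1.58182661e-03 5.02906348e-04] 0.18766691563880633 [-0.20204689 -0.44198953  6.68041024]
```

View pics/w4.png

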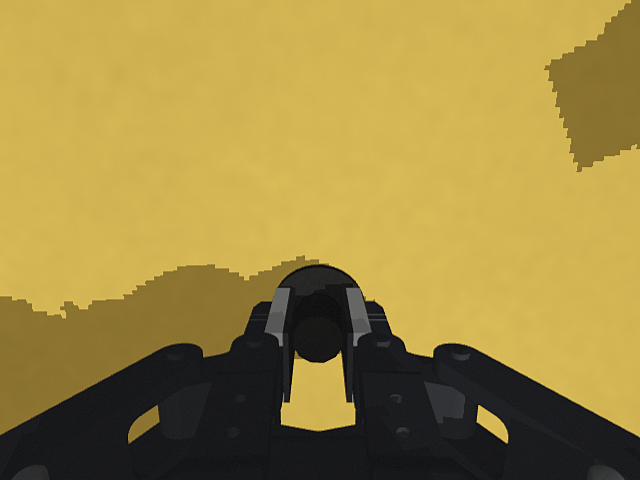

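```bash
python3 -m creep '{"claw":[1,1,1,1,1,1,1,1,1,1,1,1],"dp":[[0,0,-1],[0,0,-4],[0,0,-8],[0,0,-12],[0,3,-16],[-0.5,7.5,-19],[-1,12,-19],[-1.5,16,-19],[-2,20,-19],[-2.1,23,-19],[-2.1,24.5,-19],[-2.1,24.5,-19]],"roll":[0,0,0,0,0,0,0,0,0,0,0,0]}'
python3 - <<'E'
from h import *
w=snap('wrist','w5.png');t=snap('top','t5.png');s=snap('scene','s5.png'); T=manip.sense();print(T['t'],T['tcp_pos'],T['tool_rot'],T['finger_gap'],T['force'])
c=w['image'][100:400,180:460]
cv2.imwrite('pics/c5.png',cv2.resize(c,(560,600))[:,:,::-1])
a=t['image'][215:315,370:490];b=s['image'][100:250,180:330]
cv2.imwrite('pics/c5b.png',np.hstack([cv2.resize(a,(480,400)),cv2.resize(b,(320,400)[::-1] if 0 else (320,400))])[:,:,::-1])
E
```

```text
t: 5.15
tcp_pos: [0.5117, -0.2782, 0.2386]
tool_rot: [1.0, -0.001, 0.0, 0.0]
force: [0.1, 0.4, -0.8]
finger_gap: 0.188
5.3 [ 0.51150429 -0.27483443  0.23817926] [ 9.99999085e-01  9.25087336e-04 -5.05684979e-04 -8.47525168e-04] 0.18757023470551648 [ 0.20879412  1.27412754 -0.66675867]
```

View pics/c5.png

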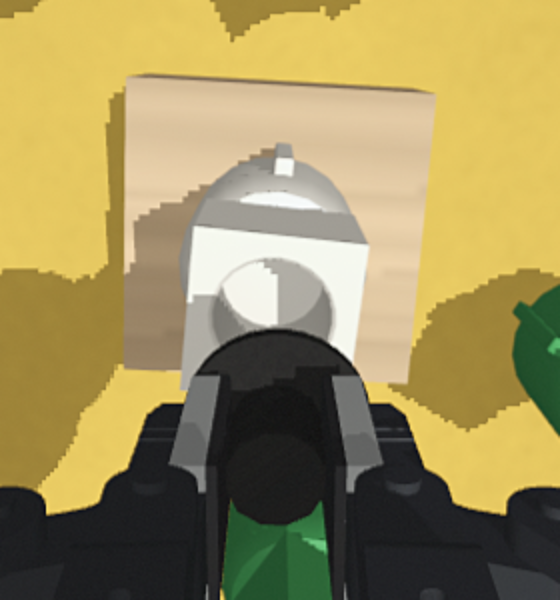

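View pics/c5b.png

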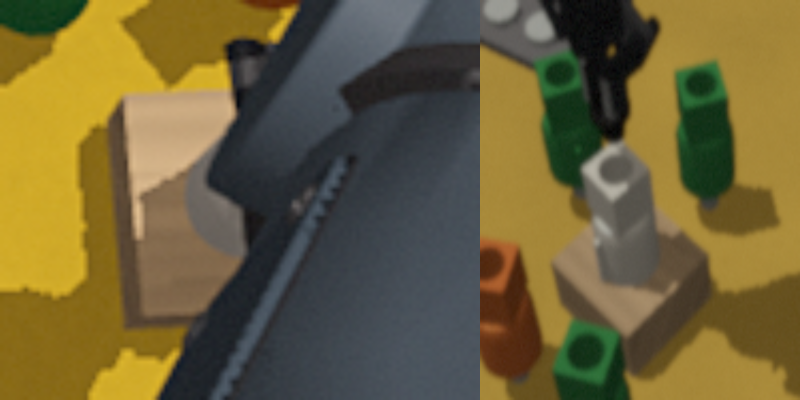

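```bash
cat > jm.py <<'E'
from h import *
def jar(w,z=.155):
    P=pts(w); m=(abs(P[...,2]-z)<.006)&(w['z_map']>0)&(w['image'].min(2)>110)
    n,l,st,c=cv2.connectedComponentsWithStats(m.astype(np.uint8)); i=1+np.argmax(st[1:,4]); m=(l==i)
    return m
def fit(w,a,b,z):
    A=onz(w,*a,z)[:2];B=onz(w,*b,z)[:2]; d=B-A; L=np.linalg.norm(d); d/=L
    n=np.array([d[1],-d[0]]); 
    if n[0]>0:n=-n
    return (A+B)/2+n*.022, L, np.degrees(np.arctan2(-n[1],-n[0]))
E
python3 - <<'E'
from jm import *
for f in ['w5.png','w1.png']:
    w=load(f)
    if f=='w5.png': print(fit(w,(276.5,213),(363.5,221.5),.155))
    else: print(fit(w,(240+200/4,150+200/4),(240+490/4,150+235/4),.155))
w=snap('wrist','w6.png'); T=manip.sense();print(T['t'],T['tcp_pos'],T['tool_rot'],T['force'])
T2=manip.sense();print(T2['tcp_pos'])
c=w['image'][190:350,230:410]
cv2.imwrite('pics/c6.png',cv2.resize(c,(675,600))[:,:,::-1])
E
```

```text
(array([ 0.51173831, -0.27668616]), np.float64(0.0439385550711536), np.float64(-5.764022481750992))
(array([ 0.51124399, -0.27716609]), np.float64(0.04365861333579755), np.float64(-6.56814115872111))
5.35 [ 0.51165151 -0.27470205  0.23822878] [ 9.99998881e-01  1.26092049e-03 -4.31466294e-04 -6.79820820e-04] [-0.50821381 -0.23682686 -0.58465213]
[ 0.51165151 -0.27470205  0.23822878]
```

View pics/c6.png

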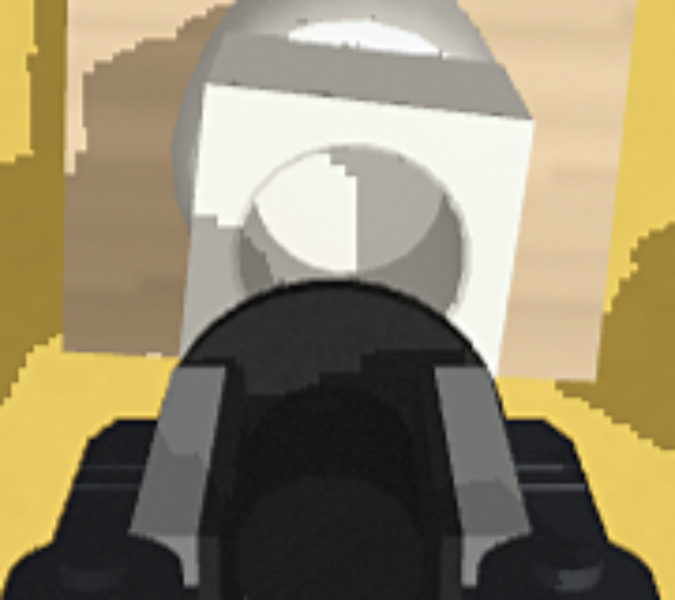

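Run:
```python
from jm import *
w=load('w6.png');T=manip.sense();p=T['tcp_pos']
print(fit(w,(284.7,212.1),(372.1,222),.155), p)
# flange top at TCP - (z_tcp_at_grip .0498 - .026)
for dz in (.0238,.0278): print(proj(w,p+[.018,0,-dz]),proj(w,p+[0,.018,-dz]),proj(w,p+[0,-.018,-dz]))
```

```text
(array([ 0.51167318, -0.27697559]), np.float64(0.0441403073999711), np.float64(-6.426679113588618)) [ 0.51165151 -0.27470205  0.23822878]
(np.float64(319.3316442820619), np.float64(261.1638115865085)) (np.float64(271.74272777021207), np.float64(306.1669284381969)) (np.float64(366.58453858253154), np.float64(306.45513934917506))
(np.float64(319.30683619631236), np.float64(257.87927700977076)) (np.float64(272.8332725110489), np.float64(301.9223789402131)) (np.float64(365.4534533509059), np.float64(302.2030286374733))
```

```bash
python3 -m creep '{"claw":[1,1,1,1,1,1,1,1],"dp":[[0.1,0.23,0],[0.1,0.23,1.5],[0.1,0.23,3],[0.1,0.23,4],[0.1,0.23,5],[0.1,0.23,5.5],[0.1,0.23,5.7],[0.1,0.23,5.7]],"roll":[0,0,0,0,0,0,0,0]}'
python3 - <<'E'
from h import *
w=snap('wrist','w7.png');s=snap('scene','s7.png'); T=manip.sense();print(T['t'],T['tcp_pos'],T['tool_rot'],T['finger_gap'],T['force'])
c=w['image'][150:350,210:430]
b=s['image'][120:220,190:290]
cv2.imwrite('pics/c7.png',np.hstack([cv2.resize(c,(440,400)),cv2.resize(b,(350,400))])[:,:,::-1])
E
```

```text
t: 6.15
tcp_pos: [0.5128, -0.2786, 0.1828]
tool_rot: [1.0, 0.001, 0.0, -0.0]
force: [-1.7, 2.3, 7.7]
finger_gap: 0.193
6.25 [ 0.51276931 -0.27857631  0.18284015] [ 9.99999849e-01  5.18932511e-04  6.38874890e-05 -1.70280055e-04] 0.19146236849037265 [-1.85594094  2.18511497  7.89331871]
```

View pics/c7.png

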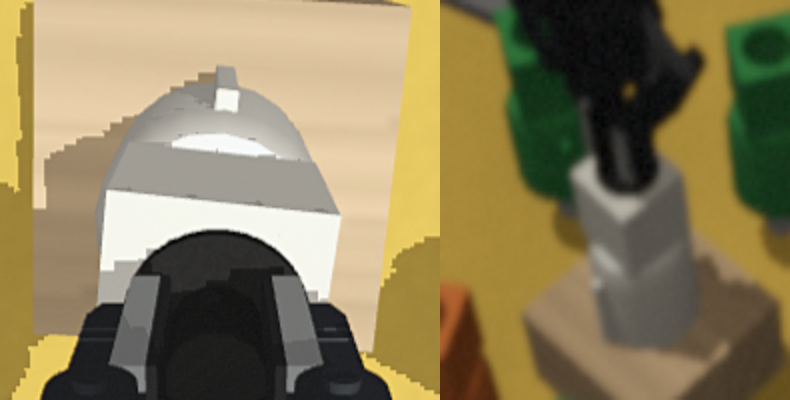

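```bash
python3 -m creep '{"claw":[1,1,1,3.5,4.5,5,5,5],"dp":[[0,0,0.3],[0,0,0.3],[0,0,0],[0,0,-0.2],[0,0,-0.2],[0,0,-2],[0,0,-6],[0,0,-9]],"roll":[0,0,0,0,0,0,0,0]}'
python3 -m creep '{"claw":[6,7,8.5,8.5],"dp":[[0,0,-1],[0,0,-1],[0,0,-1],[0,0,-1]],"roll":[0.05,0.1,0.11,0.11]}'
python3 - <<'E'
from h import *
w=snap('wrist','w8.png');t=snap('top','t8.png');s=snap('scene','s8.png'); T=manip.sense();print(T['t'],T['tcp_pos'],T['tool_rot'],T['finger_gap'],T['force'])
c=w['image'][130:370,190:460]
b=s['image'][120:220,190:290]
cv2.imwrite('pics/c8.png',np.hstack([cv2.resize(c,(450,400)),cv2.resize(b,(350,400))])[:,:,::-1])
E
```

```text
t: 7.05
tcp_pos: [0.513, -0.2792, 0.272]
tool_rot: [1.0, 0.0, -0.0, -0.0]
force: [0.8, 0.6, 0.2]
finger_gap: 0.586
t: 7.45
tcp_pos: [0.5126, -0.2789, 0.2805]
tool_rot: [0.999, -0.054, -0.001, -0.0]
force: [0.4, -0.6, 0.5]
finger_gap: 0.994
7.6 [ 0.5125795  -0.27893212  0.28054674] [ 9.98521307e-01 -5.43570069e-02 -5.79477921e-04 -4.23623320e-04] 0.9950724185316483 [ 0.02508293 -0.53601455 -0.07896429]
```

View pics/c8.png

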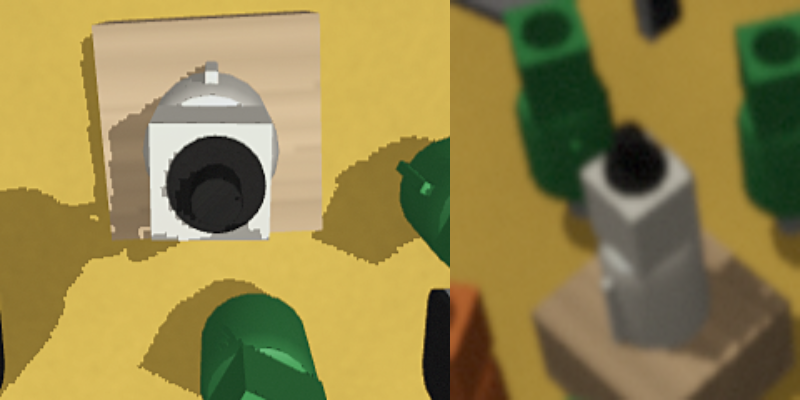

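Run:
```python
from jm import *
w=load('w8.png');P=pts(w);im=w['image']
m=(im.max(2)<70)&(P[...,2]>.14)&(abs(P[...,0]-.512)<.03)&(abs(P[...,1]+.277)<.03)&(w['z_map']>0)
q=P[m]; print(len(q),np.percentile(q[:,2],[2,10,25,50,75,90,98]).round(4))
fl=q[q[:,2]<.168]; print('flange plane',np.linalg.lstsq(np.c_[fl[:,:2]-fl[:,:2].mean(0),np.ones(len(fl))],fl[:,2],rcond=None)[0], (fl.min(0)+fl.max(0))/2)
kn=q[q[:,2]>.176]; print('knob',kn.mean(0), kn[:,2].max())
mj=jar(w); print('rim',np.median(P[mj],0))
print(fit(w,(190+149/450*270,130+123/400*240),(190+271/450*270,130+123.5/400*240),.155))
```

```text
23876 [0.1601 0.1826 0.3415 0.3465 0.3509 0.3554 0.3582]
flange plane [ 0.00899658 -0.00268788  0.16066058] [ 0.51201947 -0.27881739  0.16210638]
knob [ 0.52766593 -0.27578021  0.34139727] 0.3600639446978436
rim [ 0.52081781 -0.27048513  0.15646034]
(array([ 0.51160183, -0.27687977]), np.float64(0.04380619464218766), np.float64(-6.412585963765377))
```

```bash
python3 -m creep '{"claw":[8.5,8.5,8.5,8.5,8.5,8.5,6,4.5,4,4,4,4],"dp":[[-0.12,-0.19,2],[-0.12,-0.19,5],[-0.12,-0.19,9],[-0.12,-0.19,12],[-0.12,-0.19,14],[-0.12,-0.19,14.3],[-0.12,-0.19,14.3],[-0.12,-0.19,14.3],[-0.12,-0.19,14.3],[-0.12,-0.19,14.3],[-0.12,-0.19,14.3],[-0.12,-0.19,14.3]],"roll":[0,0,0,0,0,0,0,0,0,0,0,0]}' 100
python3 - <<'E'
from h import *
w=snap('wrist','w9.png'); T=manip.sense();print(T['t'],T['tcp_pos'],T['tool_rot'],T['finger_gap'],T['force'],T['ft_torque'])
E
```

```text
t: 8.8
tcp_pos: [0.5129, -0.2779, 0.1401]
tool_rot: [0.999, -0.055, 0.002, 0.001]
force: [0.9, -0.4, 6.0]
finger_gap: 0.499
8.85 [ 0.51291753 -0.27791727  0.14012911] [ 0.99850451 -0.05463105  0.00168899  0.00115365] 0.5010175820739072 [ 0.7653758  -0.27566285  7.64284856] [0.1453961  0.030302   0.05789874]
```

View pics/w9.png

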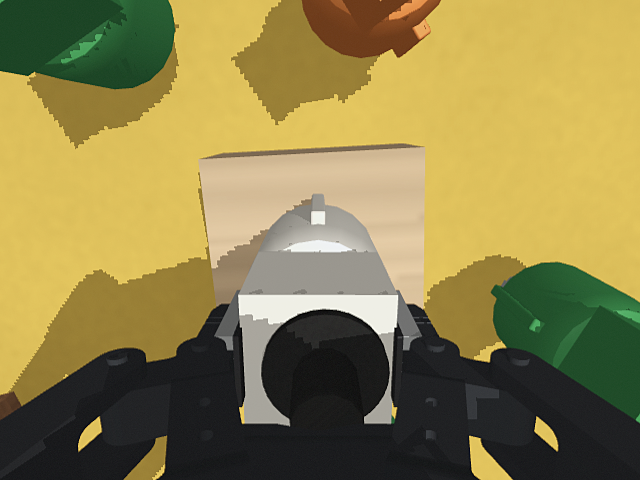

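```bash
python3 -m creep '{"claw":[4,4,4,4,4,4,4,4,4,4,4,4],"dp":[[0,0,-1],[0,0,-3],[0,0,-6],[0,0,-9],[-0.1,-2,-11],[-0.3,-5,-12],[-0.6,-9,-12],[-0.9,-13.5,-12],[-1.2,-18,-12],[-1.5,-23,-12],[-1.8,-28,-12],[-2,-32,-12]],"roll":[0,0,0,0,0,0,-0.05,-0.1,-0.16,-0.22,-0.3,-0.34]}'
python3 -m creep '{"claw":[4,4,4],"dp":[[0.5,-4.5,0],[0.5,-4.5,0],[0.5,-4.5,0]],"roll":[0,0,0]}'
python3 - <<'E'
from h import *
w=snap('wrist','w10.png');s=snap('scene','s10.png');t=snap('top','t10.png'); T=manip.sense();print(T['t'],T['tcp_pos'],T['tool_rot'],T['finger_gap'],T['force'],T['ft_torque'])
E
```

```text
t: 10.05
tcp_pos: [0.5251, 0.0461, 0.258]
tool_rot: [0.993, 0.117, -0.001, -0.001]
force: [1.1, -0.5, -4.1]
finger_gap: 0.501
t: 10.35
tcp_pos: [0.5201, 0.0894, 0.2579]
tool_rot: [0.993, 0.117, -0.001, 0.0]
force: [0.7, 0.0, -4.6]
finger_gap: 0.503
10.5 [0.52127577 0.08713463 0.25819212] [ 9.93423296e-01  1.14499037e-01 -3.04184877e-04  1.79341823e-04] 0.5016578692865279 [ 0.29337389  0.60111632 -4.07997203] [-0.03037114 -0.04912413  0.0057862 ]
```

View pics/w10.png

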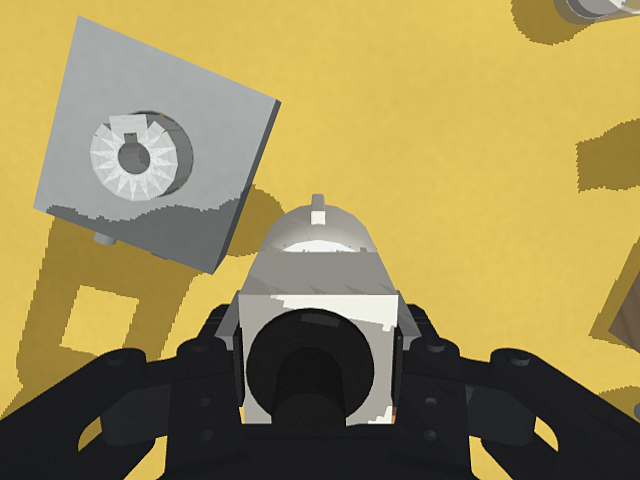

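View pics/s10.png

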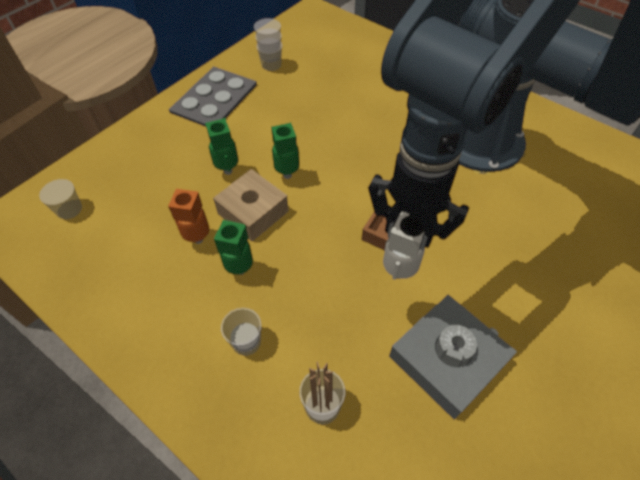

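Run:
```python
from h import *
w=load('w10.png')
c=w['image'][100:210,80:200]; cv2.imwrite('pics/c10.png',cv2.resize(c,(600,550),interpolation=2)[:,:,::-1])
t=load('t8.png'); c=t['image'][255:305,143:193]; cv2.imwrite('pics/c10t.png',cv2.resize(c,(500,500),interpolation=2)[:,:,::-1])
```

```text
(no output)
```

View pics/c10.png

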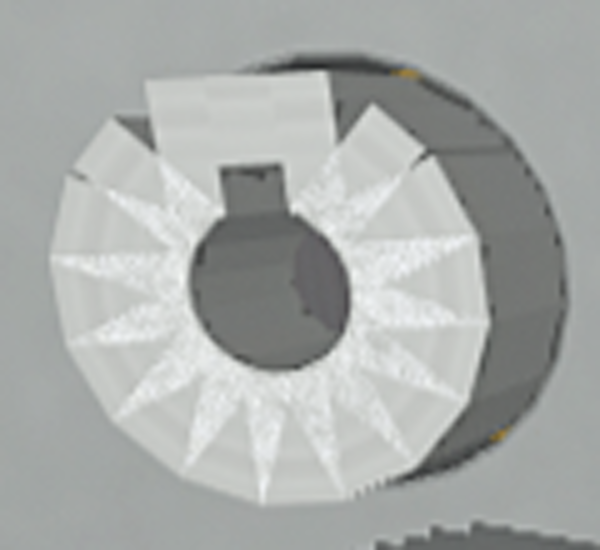

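View pics/c10t.png

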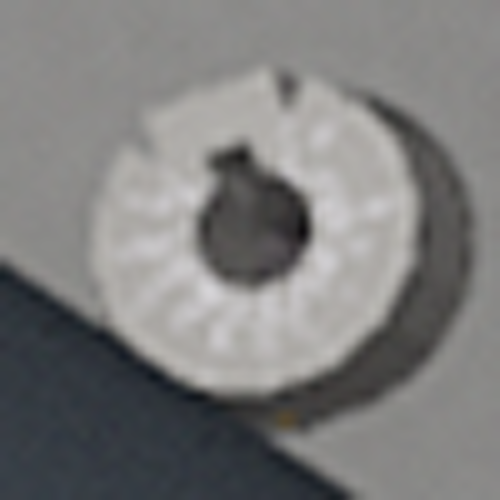

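Run:
```python
from h import *
w=load('w10.png');t=load('t8.png')
def g(v,a,b):
    B=onz(v,*b,.08);S=onz(v,*a,.08);d=(S-B)[:2]; print(B.round(4),np.linalg.norm(d).round(4),np.degrees(np.arctan2(d[1],d[0])).round(1))
g(w,(80+252.5/5,100+167/5),(80+270.5/5,100+290/5))
g(t,(143+231/10,255+153/10),(143+252/10,255+227/10))
P=pts(w);print(P[int(100+300/5),int(80+420/5)])
# slot sides in wrist: left (219,175)->(228,212); right (282,165)->(291,208)
for a,b in [((219,175),(228,212)),((282,165),(291,208))]:
    A=onz(w,80+a[0]/5,100+a[1]/5,.08);B=onz(w,80+b[0]/5,100+b[1]/5,.08);d=A-B;print(np.degrees(np.arctan2(d[1],d[0])))
# hub outer bottom/left points for the center from the rib of jar
T=manip.sense();p=T['tcp_pos'];print(p)
# jar axis check in wrist: neck far corners -> z top = p.z+.015 
from jm import fit
def fit2(a,b,z):
    A=onz(w,*a,z)[:2];B=onz(w,*b,z)[:2]; d=B-A; L=np.linalg.norm(d); d/=L
    n=np.array([d[1],-d[0]]); n=-n if n[0]>0 else n
    return (A+B)/2+n*.022,L,np.degrees(np.arctan2(-n[1],-n[0]))
print(fit2((239,294.5),(397,294.5),p[2]+.015))
print('tool az',2*np.degrees(np.arctan2(T['tool_rot'][1],T['tool_rot'][0])))
# rib at TCP frame: rib top z jar 86 -> outer x 35
print(onz(w,318,217,p[2]-.125+.086),onz(w,317.5,195,p[2]-.125+.086))
```

```text
[0.5328 0.2256 0.08  ] 0.0168 15.5
[0.5318 0.2252 0.08  ] 0.015 13.8
[0.53671972 0.2042496  0.08223434]
20.88955206782583
19.369357525767118
[0.52127577 0.08713463 0.25819212]
(array([0.5192937 , 0.08954797]), np.float64(0.04390689474439004), np.float64(13.45199517003527))
tool az 13.149463103430183
[0.55079947 0.09703971 0.21919212] [0.55925368 0.09926378 0.21919212]
```

```bash
python3 -m creep '{"claw":[4,4,4,4,4,4,4,4],"dp":[[1,-3,0],[2.5,-7.5,0],[4,-12,0],[4.3,-13.2,0],[4.3,-13.2,1.5],[4.3,-13.2,3],[4.3,-13.2,3.5],[4.3,-13.2,3.5]],"roll":[-0.03,-0.03,-0.03,-0.03,-0.03,-0.03,-0.03,-0.03]}'
python3 -m creep '{"claw":[4,4],"dp":[[0,0,0],[0,0,0]],"roll":[0,0]}'
python3 - <<'E'
from h import *
w=snap('wrist','w11.png');s=snap('scene','s11.png');t=snap('top','t11.png'); T=manip.sense();print(T['t'],T['tcp_pos'],T['tool_rot'],T['finger_gap'],T['force'],T['ft_torque'])
c=w['image'][100:400,180:460]; b=s['image'][230:430,380:530]
cv2.imwrite('pics/c11.png',np.hstack([cv2.resize(c,(373,400)),cv2.resize(b,(300,400),interpolation=2)])[:,:,::-1])
E
```

```text
t: 11.3
tcp_pos: [0.5328, 0.2251, 0.2223]
tool_rot: [0.992, 0.129, -0.001, 0.0]
force: [-0.2, -0.0, -4.0]
finger_gap: 0.503
t: 11.5
tcp_pos: [0.5338, 0.2261, 0.2242]
tool_rot: [0.992, 0.13, 0.001, -0.0]
force: [-0.2, 0.2, -3.4]
finger_gap: 0.501
11.65 [0.53341874 0.2264582  0.22397821] [ 9.91524888e-01  1.29915274e-01  6.45362577e-04 -4.28936382e-05] 0.498883989464571 [-0.20467653 -0.66855039 -4.67621886] [-0.0205388   0.02116573  0.02347168]
```

View pics/c11.png

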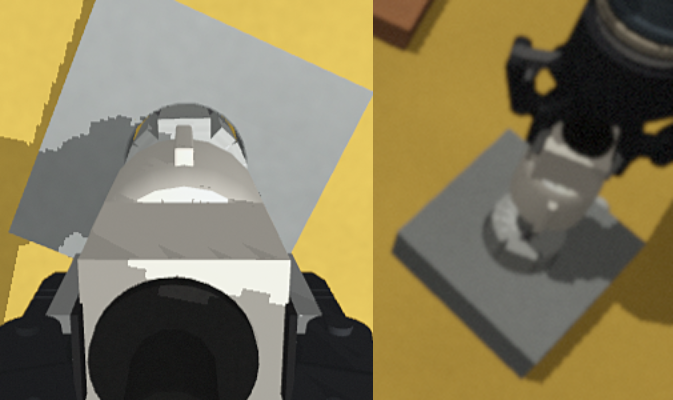

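View pics/t11.png

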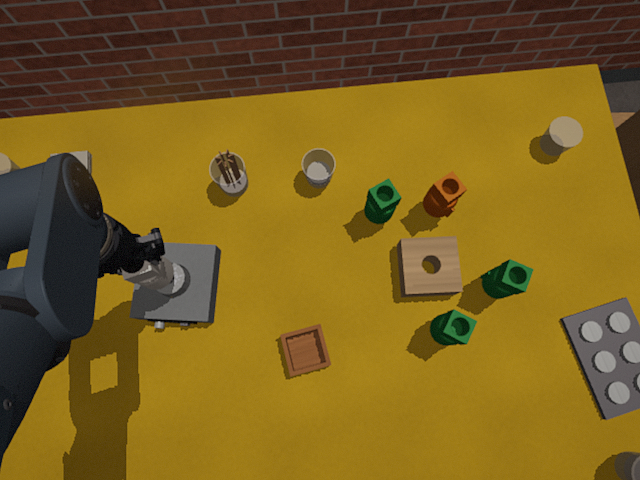

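```bash
python3 -m creep '{"claw":[4,4,4,4,4,4,4],"dp":[[0,0,0.7],[0,0,1.4],[0,0,1.9],[0,0,2.2],[0,0,2.5],[0,0,2.7],[0,0,2.7]],"roll":[0,0,0,0,0,0,0]}'
python3 - <<'E'
from h import *
w=snap('wrist','w12.png');s=snap('scene','s12.png'); T=manip.sense();print(T['t'],T['tcp_pos'],T['tool_rot'],T['finger_gap'],T['force'],T['ft_torque'])
c=w['image'][100:400,180:460]; b=s['image'][230:430,380:530]
cv2.imwrite('pics/c12.png',np.hstack([cv2.resize(c,(373,400)),cv2.resize(b,(300,400),interpolation=2)])[:,:,::-1])
E
```

```text
t: 12.35
tcp_pos: [0.5332, 0.2264, 0.196]
tool_rot: [0.992, 0.13, 0.0, 0.0]
force: [-0.0, -1.2, -5.0]
finger_gap: 0.505
12.45 [0.53319301 0.22639665 0.19626658] [9.91507467e-01 1.30049642e-01 9.66967713e-05 1.57779456e-04] 0.5016026672528597 [ 0.62280229 -1.01232723 -4.74457995] [-0.27080622 -0.21531418 -0.07890664]
```

View pics/c12.png

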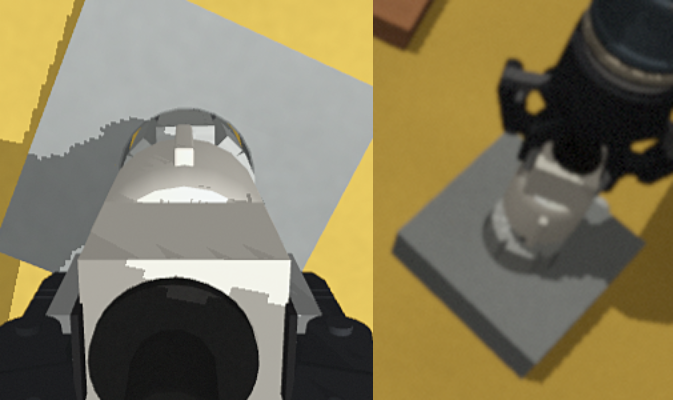

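```bash
python3 -m creep '{"claw":[4,4,4,4,4],"dp":[[0,0,0.3],[0,0,0.6],[0,0,0.9],[0,0,1.2],[0,0,1.2]],"roll":[0,0,0,0,0]}'
python3 - <<'E'
from h import *
T=manip.sense();print(T['t'],T['tcp_pos'],T['tool_rot'],T['finger_gap'],T['force'],T['ft_torque'])
E
```

```text
t: 12.95
tcp_pos: [0.5332, 0.2264, 0.1838]
tool_rot: [0.992, 0.13, 0.0, 0.0]
force: [1.1, -0.4, -5.1]
finger_gap: 0.498
12.95 [0.53319152 0.22639632 0.18383056] [9.91508119e-01 1.30044710e-01 5.24850764e-05 1.46735999e-04] 0.49816655991889636 [ 1.05566299 -0.40540638 -5.05991429] [-0.43896856 -0.38409886  0.00643699]
```

```bash
python3 -m creep '{"claw":[4,4,4,4,4,4,4],"dp":[[0,0,0.3],[0,0,0.6],[0,0,0.9],[0,0,1.2],[0,0,1.5],[0,0,1.8],[0,0,1.8]],"roll":[0,0,0,0,0,0,0]}'
python3 - <<'E'
from h import *
w=snap('wrist','w13.png');s=snap('scene','s13.png'); T=manip.sense();print(T['t'],T['tcp_pos'],T['tool_rot'],T['finger_gap'],T['force'],T['ft_torque'])
c=w['image'][100:400,180:460]; b=s['image'][230:430,380:530]
cv2.imwrite('pics/c13.png',np.hstack([cv2.resize(c,(373,400)),cv2.resize(b,(300,400),interpolation=2)])[:,:,::-1])
E
```

```text
t: 13.65
tcp_pos: [0.5334, 0.2265, 0.1672]
tool_rot: [0.991, 0.13, 0.001, 0.0]
force: [-0.0, -2.6, 5.8]
finger_gap: 0.496
13.75 [0.53347048 0.22650368 0.16720979] [9.91497781e-01 1.30121828e-01 6.69669745e-04 1.03743490e-04] 0.5015129419154983 [-1.28165587 -3.12988932  5.19331162] [-0.73148503  0.06133497 -0.02058554]
```

View pics/c13.png

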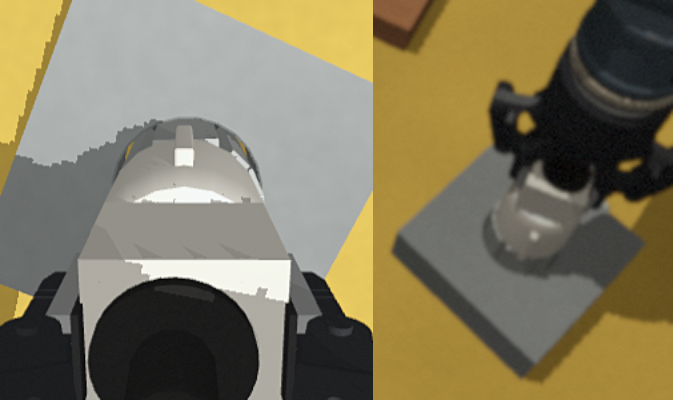

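```bash
python3 -m creep '{"claw":[4,4,4,4,4],"dp":[[0,0.05,0.15],[0,0.05,0.3],[0,0.05,0.45],[0,0.05,0.6],[0,0.05,0.6]],"roll":[0,0,0,0,0]}'
python3 - <<'E'
from h import *
T=manip.sense();print(T['t'],T['tcp_pos'],T['tool_rot'],T['finger_gap'],T['force'],T['ft_torque'])
E
```

```text
t: 14.25
tcp_pos: [0.5336, 0.2264, 0.165]
tool_rot: [0.992, 0.13, 0.001, -0.0]
force: [-5.4, -3.0, 27.6]
finger_gap: 0.501
14.25 [0.53357458 0.22643951 0.16504904] [ 9.91508516e-01  1.30034219e-01  1.38305730e-03 -2.28305699e-04] 0.5014122853355317 [-5.36271973 -3.01991851 27.61930165] [-0.78362595  1.24298193 -0.03086215]
```

```bash
python3 -m creep '{"claw":[4,4,4,4],"dp":[[-0.04,0.02,0.05],[-0.08,0.04,0.1],[-0.08,0.04,0.1],[-0.08,0.04,0.1]],"roll":[0,0,0,0]}'
python3 - <<'E'
from jm import *
w=snap('wrist','w14.png');s=snap('scene','s14.png');T=manip.sense();print(T['t'],T['tcp_pos'],T['tool_rot'],T['finger_gap'],T['force'],T['ft_torque'])
P=pts(w)
m=(w['image'].min(2)>200); m[:290]=0; m[330:]=0; m[:,:235]=0;m[:,400:]=0
print('rim z wrist',np.median(P[m],0))
w0=load('w9.png');P0=pts(w0);m=(w0['image'].min(2)>200); m[:290]=0; m[330:]=0; m[:,:235]=0;m[:,400:]=0
print('rim z at grasp',np.median(P0[m],0))
b=s['image'][270:370,410:510];c=w['image'][130:330,220:420]
cv2.imwrite('pics/c14.png',np.hstack([cv2.resize(b,(400,400),interpolation=2),cv2.resize(c,(400,400))])[:,:,::-1])
E
```

```text
t: 14.65
tcp_pos: [0.5335, 0.2264, 0.165]
tool_rot: [0.992, 0.13, 0.002, -0.001]
force: [-5.9, -2.4, 32.5]
finger_gap: 0.502
14.75 [0.53349329 0.22638678 0.16500069] [ 9.91507840e-01  1.30022706e-01  2.42750399e-03 -6.37660446e-04] 0.5014422182011224 [-6.8027269  -3.22822226 31.20455225] [-0.68710352  1.31536404 -0.07210555]
rim z wrist [0.5532016  0.2217802  0.18143264]
rim z at grasp [ 0.53094049 -0.28083502  0.15654329]
```

View pics/c14.png

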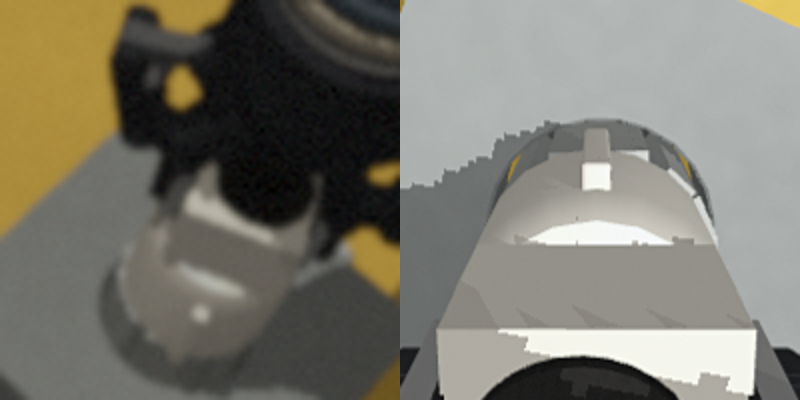

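```bash
python3 -c "
from h import *
T=manip.sense();print(T['t'],T['tcp_pos'],T['force'],T['finger_gap'])
print(workorder.sign_off())"
```

```text
14.75 [0.53349329 0.22638678 0.16500069] [-6.8027269  -3.22822226 31.20455225] 0.5014422182011224
the job is handed in; nothing more can be done
None
```

The job is done and handed in at t ≈ 14.8 s. I pressed the stopper into the jar in the stand and let go. Then I gripped the jar by its square neck at 100 N and put the stem and key into the hub. The jar is held pressed down there, still gripped.

**Stopper:** the flange top read 4.2 mm above the rim in the depth image, against a 4 mm flange, and it lay level. It sits about 2 mm off centre, which is within the play in the mouth.

**Key and slot:** I turned the jar to about 15° before lowering it, matching the slot. The key went in without catching on the hub face.

**Fully home:**
- The tool height stopped at 0.1650 m, which is what "flush" should give. It stayed there while the upward force rose from 27.6 to about 31 N, so it is against a hard stop.
- The jar's rim stands 24.9 mm higher than it did in the stand; 25 mm was expected.

**Not perfect:**
- A side force of about 7 N and a moment of about 1.5 N m remained at the wrist. A small sideways correction did not remove them.
- My slot angle readings differed: 13.8° from the top camera, 15.5° from the wrist camera, and a rough 20° from the slot's side edges.
- When gripping the neck, the tool settled about 3 mm higher than I aimed for. The grip held without slipping.

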